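# Find the radius leaf that fits a clamped round nose

## Robot

A 6-joint arm with a two-finger parallel gripper is mounted at the origin on the work surface. World frame = base frame: x ahead of the robot, y to its left, z up, the work surface at z = 0. Lengths are in m, angles in rad, forces in N, time in s.
With the tool pointing down it reaches from about 0.375 to 0.975 m from the base axis. Payload 3.8 kg.
Tool frame: the origin (TCP) lies midway between the tips of the shut fingers; the grasp point (between the pads) lies 19 mm behind it; z points along the fingers, y is the line along which they close (so a half turn about z gives the same grasp; the last joint's range is limited). The gripper opens to 85 mm and grips with 20 to 120 N. Pads are 22 mm wide; open, the fingers measure 114 mm over their backs; the gripper's body (76 mm by 85 mm) begins 54 mm behind the grasp point. The pads swing forward as they close: fully open they stand 13 mm farther back than shut.
Start: joints at [-1.377, 0.264, 1.604, -0, 1.274, -0.037], TCP at [0.154, -0.657, 0.231] pointing down, gripper open.
Joint ranges: [-2.63, 2.63], [-0.94, 2.18], [0.31, 2.57], [-1.31, 4.45], [0, 2.66], [-2.55, 2.55]. Speed limits (rad/s): [2.57, 2.57, 3.14, 3.14, 3.14, 3.14].

## Interface

Orientations are given as a rotation vector (axis times angle).
In Python, from workcell import bot gives the robot as it stands.
- The arm moves only by the tool step_arm, never from a script. Its argument "motion" is a list of rows, each a list of 5 numbers: the finger opening in cm, from 0 to 8.54, then the shift along the tool's x, y, z in cm, then the turn about the tool's z in degrees. In form: [[claw, dx, dy, dz, twist], ...]. A call has 1 to 20 rows; each row is the pose to reach, as a shift and turn from the pose commanded when the call began, along the tool's axes at that moment; what a row does not reach only later rows make up. A row lasts 1/10 s, in which the tool goes at most 50 mm and 8.59 degrees, less where a joint would pass 70% of its speed; a pose out of reach is approached as far as the arm can. A call with a gripper value outside its range is refused whole. The fingers move at their own pace and stop on an object; "force" is the grip in N (left out, the last holds). Time passes only in rows, so rows that repeat a pose let the fingers close. It gives the time, the measured TCP pose, the force, the opening and the grip force at its end, in the units of the state.
- bot.read_state(): the state, without advancing time (a new reading comes with each control period).
- bot.read_camera(name): name is "scene" or "top" or "wrist"; returns (picture, depth): 480x640x3 uint8, red, green, blue; 480x640 float32, m along the optical axis (not along the pixel's ray), 0 where there is no reading.
- bot.calibration(name): a dict with "mtx" (3x3 intrinsics, pixels), "origin" and "orientation" of the camera in the world; the wrist camera has in their place "T_tool_cam" (4x4, takes a point from camera to tool coordinates, whose origin is the TCP and whose axes are the flange's). Camera axes: x right, y up, looking along -z (the intrinsics and any distortion apply to the point x, -y, -z); pixel columns grow to the right and rows downward; lengths in m; the calibration is good to about 2 mm. A picture is of the moment at which its call begins: read the wrist's pose just before it. calibration takes no time and is no camera call.
- bot.finish_job(): hands the job in; it is judged then, once.
The state is a dict: "time": time; "q": joint angles; "joint_vel": joint speeds; "joint_torque": joint torques, N m; "tool_pos": TCP position; "tcp_rot": TCP orientation; "wrist_force": force on the tool from outside, world axes, zero at the start; "torque": the same for the moment, N m; "width": opening from 0.0 (shut) to 1.0 (fully open); "grip_force": force on a finger pad.
Only numpy, scipy, OpenCV 4.12 (cv2) and the standard library are available. Lean on these libraries where they do the work, as an engineer would, in place of code of your own. Each camera call takes 0.05 s, during which the arm holds its last target. There are 200 camera calls.

## Task

Touch the steel radius leaves with their hollow mouths to the round nose of the white piece in the clamp to find the one that neither rocks on it nor bridges it. Holding that leaf flat and square to the nose, press it gently home until both sides of its mouth bear firmly at once, keep it pressed for a second, then let go and leave it lying there, fitted to the nose. The other two leaves must end lying flat on the bench at least a hand's breadth away from that nose; never press hard (10 N is plenty, the plastic marks above 20 N), and leave everything else alone.

Things in the scene. Friction and masses are not known exactly. Their poses are not given: they have to be found in the camera images.
- fixture: Fixed aluminium fixture, 340 mm wide: a screw clamp in the middle (parts from 33 mm behind the clamped nose's centre, 72 mm high), at each side a tray with a 30 mm lip that holds a spare piece. Origin on the bench under the centre of the clamped nose; +x points from the nose back into the clamp (the way a leaf is pushed on), z up.
- seat (a point): Point on the bench under the centre of the clamped piece's round nose (same as the fixture's origin).
- piece_a: One of three look-alike white plastic pieces, fixed, 24 mm high: a tongue with a half-round nose (upright axis) towards the fixture's -x. Their nose radii are 18, 22 and 26 mm, but which is which is not marked. One is in the clamp, origin at seat; the others lie in the trays, 125 mm to either side. Origin on the bench under the nose's centre, axes as the fixture's.
- piece_b: One of three look-alike white plastic pieces, fixed, 24 mm high: a tongue with a half-round nose (upright axis) towards the fixture's -x. Their nose radii are 18, 22 and 26 mm, but which is which is not marked. One is in the clamp, origin at seat; the others lie in the trays, 125 mm to either side. Origin on the bench under the nose's centre, axes as the fixture's.
- piece_c: One of three look-alike white plastic pieces, fixed, 24 mm high: a tongue with a half-round nose (upright axis) towards the fixture's -x. Their nose radii are 18, 22 and 26 mm, but which is which is not marked. One is in the clamp, origin at seat; the others lie in the trays, 125 mm to either side. Origin on the bench under the nose's centre, axes as the fixture's.
- leaf_18: Loose steel radius leaf, about 0.2 kg, lying flat: 10 mm thick, 64 mm wide; at its +x end a concave mouth of radius 18 mm, deepest point 45 mm from the origin; at its -x end a convex tail (not needed) to 40 mm behind. Over the origin a grip tab, 30 mm along x, 10 mm thick along y, 10 to 46 mm above the underside: pinch it across y from above. Origin on the underside, z up.
- leaf_18_mouth (a point): Centre of leaf_18's mouth circle, on the underside, 63 mm along +x of its origin; at the nose's centre when the leaf fits and is home. On a nose one size (4 mm) smaller only the deepest point touches: it rocks sideways and goes 4 mm past the centre (two sizes: 8 mm). On a nose one size larger only the tips touch, without rocking, and it stops about 6 mm short.
- leaf_18_left: The +y cheek of leaf_18's mouth (the arc from 12 to 60 degrees on that side, made of two flats that touch the circle), rigid part of leaf_18; same origin and axes as leaf_18. Friction can make one cheek carry all: rock the leaf sideways to find the middle.
- leaf_18_right: The -y cheek of leaf_18's mouth (the arc from 12 to 60 degrees on that side, made of two flats that touch the circle), rigid part of leaf_18; same origin and axes as leaf_18. Friction can make one cheek carry all: rock the leaf sideways to find the middle.
- leaf_22: Loose steel radius leaf, about 0.2 kg, lying flat: 10 mm thick, 64 mm wide; at its +x end a concave mouth of radius 22 mm, deepest point 45 mm from the origin; at its -x end a convex tail (not needed) to 44 mm behind. Over the origin a grip tab, 30 mm along x, 10 mm thick along y, 10 to 46 mm above the underside: pinch it across y from above. Origin on the underside, z up.
- leaf_22_mouth (a point): Centre of leaf_22's mouth circle, on the underside, 67 mm along +x of its origin; at the nose's centre when the leaf fits and is home. On a nose one size (4 mm) smaller only the deepest point touches: it rocks sideways and goes 4 mm past the centre (two sizes: 8 mm). On a nose one size larger only the tips touch, without rocking, and it stops about 6 mm short.
- leaf_22_left: The +y cheek of leaf_22's mouth (the arc from 12 to 60 degrees on that side, made of two flats that touch the circle), rigid part of leaf_22; same origin and axes as leaf_22. Friction can make one cheek carry all: rock the leaf sideways to find the middle.
- leaf_22_right: The -y cheek of leaf_22's mouth (the arc from 12 to 60 degrees on that side, made of two flats that touch the circle), rigid part of leaf_22; same origin and axes as leaf_22. Friction can make one cheek carry all: rock the leaf sideways to find the middle.
- leaf_26: Loose steel radius leaf, about 0.2 kg, lying flat: 10 mm thick, 64 mm wide; at its +x end a concave mouth of radius 26 mm, deepest point 45 mm from the origin; at its -x end a convex tail (not needed) to 48 mm behind. Over the origin a grip tab, 30 mm along x, 10 mm thick along y, 10 to 46 mm above the underside: pinch it across y from above. Origin on the underside, z up.
- leaf_26_mouth (a point): Centre of leaf_26's mouth circle, on the underside, 71 mm along +x of its origin; at the nose's centre when the leaf fits and is home. On a nose one size (4 mm) smaller only the deepest point touches: it rocks sideways and goes 4 mm past the centre (two sizes: 8 mm). On a nose one size larger only the tips touch, without rocking, and it stops about 6 mm short.
- leaf_26_left: The +y cheek of leaf_26's mouth (the arc from 12 to 60 degrees on that side, made of two flats that touch the circle), rigid part of leaf_26; same origin and axes as leaf_26. Friction can make one cheek carry all: rock the leaf sideways to find the middle.
- leaf_26_right: The -y cheek of leaf_26's mouth (the arc from 12 to 60 degrees on that side, made of two flats that touch the circle), rigid part of leaf_26; same origin and axes as leaf_26. Friction can make one cheek carry all: rock the leaf sideways to find the middle.
- jar: Bystander: small clear jar, 40 mm across, 45 mm high. Leave alone. Origin under its centre.
- bottle: Bystander: amber bottle, 56 mm across, 110 mm high. Leave alone. Origin under its centre.
- beaker: Bystander: glass beaker, 64 mm across, 80 mm high. Leave alone. Origin under its centre.
- tip_box: Bystander: blue pipette-tip box, 115 x 75 x 50 mm. Leave alone. Origin under its centre.
- screwdriver: Bystander: screwdriver, 160 mm long, lying. Leave alone.
- rule: Bystander: flat aluminium rule, 160 x 25 x 5 mm. Leave alone. Origin under its centre.
- tube_adapter: Bystander: grey plastic tube adapter, 32 mm across, 36 mm high. Leave alone. Origin under its centre.
Things that resemble listed ones, but are neither listed nor needed, are in the scene too. Leave any pink or red look-alike of the piece_c alone.

How it is judged:
On the way:
1. the fitting leaf is pressed home on the clamped nose, both cheeks of its mouth bearing with more than 0.5 N each at once for 0.4 s (((horizontal distance between leaf_18_mouth and seat below 0.0025 m and (contact force between leaf_18_left and piece_a above 0.5 N or contact force between leaf_18_left and piece_b above 0.5 N or contact force between leaf_18_left and piece_c above 0.5 N) and (contact force between leaf_18_right and piece_a above 0.5 N or contact force between leaf_18_right and piece_b above 0.5 N or contact force between leaf_18_right and piece_c above 0.5 N)) or (horizontal distance between leaf_22_mouth and seat below 0.0025 m and (contact force between leaf_22_left and piece_a above 0.5 N or contact force between leaf_22_left and piece_b above 0.5 N or contact force between leaf_22_left and piece_c above 0.5 N) and (contact force between leaf_22_right and piece_a above 0.5 N or contact force between leaf_22_right and piece_b above 0.5 N or contact force between leaf_22_right and piece_c above 0.5 N)) or (horizontal distance between leaf_26_mouth and seat below 0.0025 m and (contact force between leaf_26_left and piece_a above 0.5 N or contact force between leaf_26_left and piece_b above 0.5 N or contact force between leaf_26_left and piece_c above 0.5 N) and (contact force between leaf_26_right and piece_a above 0.5 N or contact force between leaf_26_right and piece_b above 0.5 N or contact force between leaf_26_right and piece_c above 0.5 N)))), for 0.4 s.
At the end, for the whole second after the job is handed in: The fitting leaf lies flat (4 mm, 0.06 rad), at rest, its mouth's centre within 2.5 mm of the nose's centre, its x axis within 0.3 rad of the fixture's; the other two leaves lie flat, at rest, their mouths' centres over 80 mm from that nose's centre (((horizontal distance between leaf_18_mouth and seat below 0.0025 m and angle between the x axis of leaf_18 and the x axis of fixture, either way round below 0.3 rad and height (world z) of each of leaf_18, leaf_22, leaf_26 below 0.004 m and angle between each of leaf_18, leaf_22, leaf_26's own z axis and vertical below 0.06 rad and linear speed of each of leaf_18, leaf_22, leaf_26 below 0.01 m/s and horizontal distance between each of leaf_22_mouth, leaf_26_mouth and seat above 0.08 m) or (horizontal distance between leaf_22_mouth and seat below 0.0025 m and angle between the x axis of leaf_22 and the x axis of fixture, either way round below 0.3 rad and height (world z) of each of leaf_22, leaf_18, leaf_26 below 0.004 m and angle between each of leaf_22, leaf_18, leaf_26's own z axis and vertical below 0.06 rad and linear speed of each of leaf_22, leaf_18, leaf_26 below 0.01 m/s and horizontal distance between each of leaf_18_mouth, leaf_26_mouth and seat above 0.08 m) or (horizontal distance between leaf_26_mouth and seat below 0.0025 m and angle between the x axis of leaf_26 and the x axis of fixture, either way round below 0.3 rad and height (world z) of each of leaf_26, leaf_18, leaf_22 below 0.004 m and angle between each of leaf_26, leaf_18, leaf_22's own z axis and vertical below 0.06 rad and linear speed of each of leaf_26, leaf_18, leaf_22 below 0.01 m/s and horizontal distance between each of leaf_18_mouth, leaf_22_mouth and seat above 0.08 m))); the robot touches nothing.
It fails at once if a leaf is pressed on a piece with more than 22 N (contact force between any of leaf_18, leaf_22, leaf_26 and piece_a above 22 N or contact force between any of leaf_18, leaf_22, leaf_26 and piece_b above 22 N or contact force between any of leaf_18, leaf_22, leaf_26 and piece_c above 22 N).
It fails at once if a bystander is moved by more than 20 mm (distance of any of jar, bottle, beaker, tip_box, screwdriver, rule, tube_adapter from where it was at the start of the episode above 0.02 m).
It also fails if it takes over 72 s, if anything falls off the work surface, if the arm or the gripper's body presses on something with over 40 N, if the wrist force passes 120 N, or if a joint passes its speed limit or range.

## Working session

There is one attempt and no reset: what is moved stays moved. The work goes in short steps, Python scripts to look and compute and a tool call to move; the robot and the scene stay as the last step left them, time stands still between calls to the robot, and variables do not carry over. Pictures are saved under pics/ and viewed, at most 10 in all, crops included, and the job is handed in when it is done.

Besides the shell and the picture viewer there is one more tool, called after "Request:" as name([rows], argument=value, ...), one row to a line, values as JSON. step_arm: Moves the arm, as the interface text tells. Its arguments: {"type":"object","properties":{"motion":{"type":"array","items":{"type":"array","items":{"type":"number"}}},"force":{"type":"number"}},"required":["motion"]}

```bash
mkdir -p pics; cat > h.py <<'E'
import numpy as np,cv2
from scipy.spatial.transform import Rotation as R
from workcell import bot
def rot(o):
    o=np.array(o,float); return o if o.shape==(3,3) else R.from_rotvec(o).as_matrix()
def cam(name):
    s=bot.read_state(); im,d=bot.read_camera(name); c=bot.calibration(name)
    if 'T_tool_cam' in c:
        T=np.eye(4);T[:3,:3]=rot(s['tcp_rot']);T[:3,3]=s['tool_pos'];T=T@np.array(c['T_tool_cam'])
    else:
        T=np.eye(4);T[:3,:3]=rot(c['orientation']);T[:3,3]=c['origin']
    np.savez(f'{name}.npz',im=im,d=d,T=T,K=np.array(c['mtx'])); return im,d,T,np.array(c['mtx'])
def load(name):
    z=np.load(f'{name}.npz'); return z['im'],z['d'],z['T'],z['K']
def cloud(d,T,K):
    v,u=np.mgrid[:480,:640]
    p=np.stack([(u-K[0,2])/K[0,0]*d,-(v-K[1,2])/K[1,1]*d,-d],-1)
    return p@T[:3,:3].T+T[:3,3]
def onplane(u,v,T,K,z):
    r=T[:3,:3]@np.array([(u-K[0,2])/K[0,0],-(v-K[1,2])/K[1,1],-1]); return T[:3,3]+r*(z-T[2,3])/r[2]
def save(n,im): cv2.imwrite(f'pics/{n}.png',cv2.cvtColor(im,cv2.COLOR_RGB2BGR))
E
python3 - <<'E'
from h import *
for n in('top','scene'):
    im,d,T,K=cam(n); save(n,im); print(n,T.round(3).tolist(),K.tolist(),{k:v for k,v in bot.calibration(n).items() if k not in('mtx','origin','orientation')})
print(bot.read_state())
E
```

```text
top [[0.01, 0.992, -0.128, 0.327], [-1.0, 0.01, -0.002, 0.042], [-0.0, 0.128, 0.992, 1.233], [0.0, 0.0, 0.0, 1.0]] [[592.4671349748427, 0.0, 312.00756281173415], [0.0, 592.4671349748427, 244.6826347474265], [0.0, 0.0, 1.0]] {}
scene [[0.015, -0.576, 0.817, 1.267], [1.0, 0.009, -0.012, 0.004], [-0.001, 0.817, 0.576, 0.58], [0.0, 0.0, 0.0, 1.0]] [[466.5969262836103, 0.0, 322.4917288231322], [0.0, 466.5969262836103, 240.47871818613754], [0.0, 0.0, 1.0]] {}
{'time': 0.1, 'q': array([-1.37691815e+00,  2.64680911e-01,  1.60522750e+00, -6.45290839e-06,
        1.27367850e+00, -3.69213758e-02]), 'joint_vel': array([ 0.00206187, -0.00212676, -0.00170478,  0.00151914, -0.00011082,
        0.00038791]), 'joint_torque': array([ 5.76954335e-04, -5.16707754e+01, -3.68590128e+01, -2.44766204e-05,
        6.29110989e-03, -9.81493606e-07]), 'tool_pos': array([ 0.1542677 , -0.65647105,  0.23008979]), 'tcp_rot': array([-3.11872262e+00, -3.61509052e-01,  2.55085030e-04]), 'wrist_force': array([-0.37966535,  0.0205933 ,  0.69621732]), 'torque': array([-0.04440531, -0.0111984 , -0.03288211]), 'grip_force': 0.0, 'width': 0.9977303672622434}
```

View pics/top.png

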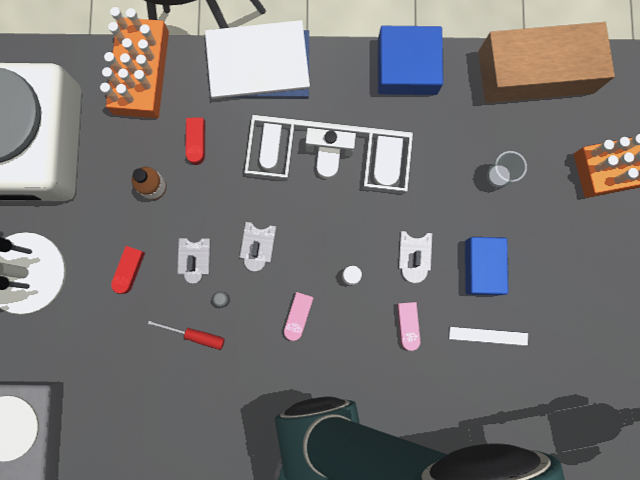

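View pics/scene.png

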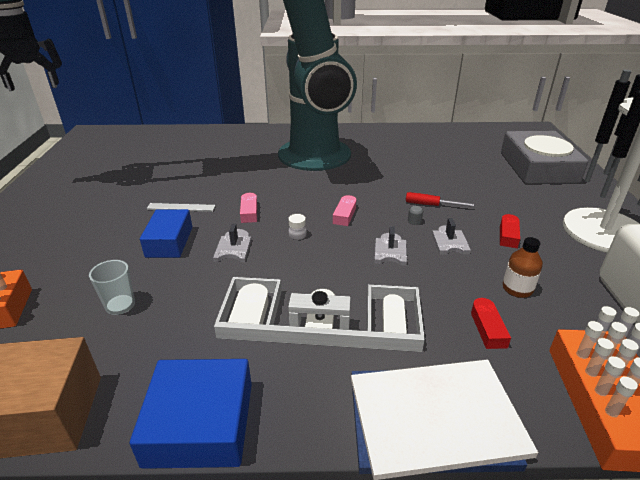

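```bash
python3 - <<'E'
from h import *
im,d,T,K=load('top')
save('a',cv2.resize(im[110:190,240:420],None,fx=4.4,fy=4.4,interpolation=cv2.INTER_CUBIC))
save('b',cv2.resize(im[215:290,170:440],None,fx=2.96,fy=2.96,interpolation=cv2.INTER_CUBIC))
a=np.vstack([cv2.resize(im[110:190,240:420],(720,320),interpolation=2),cv2.resize(im[215:290,170:440],(720,200),interpolation=2)])
save('ab',a)
E
```

```text
(no output)
```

View pics/ab.png

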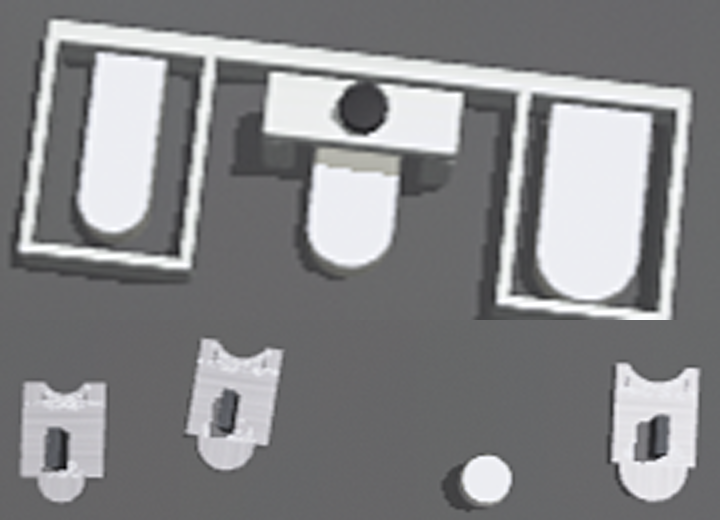

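```bash
cat >> h.py <<'E'
def nosefit(P,mask):
    q=P[mask][:,:2]; return q
def rect(P,lo,hi,c,r):
    m=(P[...,2]>lo)&(P[...,2]<hi)&(np.hypot(P[...,0]-c[0],P[...,1]-c[1])<r)
    q=P[m][:,:2]; return q
E
python3 - <<'E'
from h import *
im,d,T,K=load('top'); P=cloud(d,T,K)
for nm,(u,v) in dict(l18=(193,260),l22=(258,247),l26=(415,258),nose=(327,165),jarbits=(350,275),tube=(220,300)).items():
    g=onplane(u,v,T,K,.02); print(nm,g.round(3))
    for lo,hi in((.004,.018),(.018,.032),(.035,.055)):
        q=rect(P,lo,hi,g,.06)
        if len(q)>8:
            (cx,cy),(w,h),a=cv2.minAreaRect((q*1000).astype(np.float32)); print(lo,len(q),q.mean(0).round(4),round(cx,1),round(cy,1),round(w,1),round(h,1),round(a,1))
# fixture bar pts
for u,v in((240+52/4,110+28/4),(240+690/4,110+97/4)): print(onplane(u,v,T,K,.03).round(4))
E
```

```text
l18 [0.449 0.289 0.02 ]
0.004 1120 [0.4534 0.2886] 444.6 290.6 109.1 102.9 6.0
0.018 27 [0.4416 0.2844] 451.3 274.5 29.9 51.0 82.4
0.035 88 [0.4426 0.2886] 442.8 289.0 28.9 10.0 1.4
l22 [0.478 0.155 0.02 ]
0.004 1185 [0.4814 0.1579] 478.4 157.8 111.8 107.9 78.3
0.018 15 [0.468  0.1564] 471.0 155.3 8.1 30.7 66.1
0.035 81 [0.4721 0.1589] 472.2 159.2 10.2 29.3 83.0
l26 [ 0.458 -0.168  0.02 ]
0.004 1242 [ 0.4617 -0.1702] 456.9 -172.2 100.2 115.3 73.3
0.018 19 [ 0.4545 -0.1665] 454.1 -166.0 28.7 8.7 15.5
0.035 84 [ 0.4558 -0.1701] 456.1 -170.5 10.3 29.8 83.8
nose [0.653 0.014 0.02 ]
0.004 130 [0.647  0.0175] 642.3 15.5 116.9 96.9 76.3
0.018 585 [0.6618 0.0122] 661.1 16.0 97.5 64.2 74.2
0.035 88 [0.6842 0.0092] 694.2 8.6 98.2 25.1 83.6
jarbits [ 0.422 -0.034  0.02 ]
0.004 120 [ 0.4194 -0.0288] 420.7 -34.6 112.5 111.8 49.0
0.018 10 [ 0.4113 -0.0273] 410.6 -29.5 30.6 9.2 53.4
0.035 261 [ 0.4211 -0.0378] 420.8 -37.9 34.7 34.3 89.3
tube [0.368 0.231 0.02 ]
0.004 99 [0.367  0.2308] 366.3 234.4 109.1 108.8 10.6
0.018 58 [0.3695 0.2249] 369.7 227.6 29.5 30.6 64.5
0.035 78 [0.3695 0.2285] 370.5 229.0 23.8 25.9 38.3
[0.752  0.1711 0.03  ]
[ 0.7178 -0.1643  0.03  ]
```

```bash
cat >> h.py <<'E'
def to(pos,yawdeg=None):
    s=bot.read_state(); Rm=rot(s['tcp_rot']); v=Rm.T@(np.array(pos)-s['tool_pos'])*100
    y=np.degrees(np.arctan2(Rm[1,0],Rm[0,0])); print('pos',np.round(s['tool_pos'],4),'yaw',y.round(2),'tilt',np.degrees(np.arccos(-Rm[2,2])).round(2),'shift cm',v.round(2),'twist',None if yawdeg is None else round(y-yawdeg,2))
E
python3 - <<'E'
from h import *
to([.48,-.35,.23],-6); to([.6,-.05,.23],-6); to([.472,.159,.23],-7)
print(np.round(bot.calibration('wrist')['T_tool_cam'],4).tolist())
im,d,T,K=load('top'); P=cloud(d,T,K)
m=(P[...,2]>.0215)&(P[...,2]<.027)&(np.hypot(P[...,0]-.65,P[...,1]-.014)<.05)&(im.min(-1)>200); q=P[m][:,:2]
h=cv2.convexHull((q*1000).astype(np.float32))[:,0]; print(h.round(1).tolist())
E
```

```text
pos [ 0.1543 -0.6565  0.2301] yaw 13.22 tilt 0.11 shift cm [ 38.72 -22.38   0.06] twist 19.22
pos [ 0.1543 -0.6565  0.2301] yaw 13.22 tilt 0.11 shift cm [ 57.26 -48.84   0.11] twist 19.22
pos [ 0.1543 -0.6565  0.2301] yaw 13.22 tilt 0.11 shift cm [ 49.59 -72.12   0.16] twist 20.22
[[-0.0004, 0.9659, 0.2588, 0.0658], [1.0, 0.0005, -0.0001, -0.0006], [-0.0003, 0.2588, -0.9659, -0.143], [0.0, 0.0, 0.0, 1.0]]
[[681.5999755859375, 29.299999237060547], [681.2999877929688, 31.399999618530273], [666.2000122070312, 33.400001525878906], [661.2999877929688, 33.400001525878906], [646.4000244140625, 33.20000076293945], [640.5999755859375, 33.099998474121094], [633.5999755859375, 26.799999237060547], [631.9000244140625, 24.700000762939453], [630.2000122070312, 18.399999618530273], [629.7999877929688, 14.300000190734863], [629.4000244140625, 6.0], [634.0, -0.30000001192092896], [638.0, -4.400000095367432], [642.5999755859375, -6.5], [656.0, -8.600000381469727], [658.7000122070312, -8.699999809265137], [660.7000122070312, -8.699999809265137], [670.7000122070312, -8.5], [674.7000122070312, -8.399999618530273], [675.7999877929688, -6.5], [677.2000122070312, -2.200000047683716]]
```

Request:
step_arm([
  [8,38.7,-22.4,-2,10],
  [8,38.7,-22.4,-2,10],
  [8,38.7,-22.4,-4,10],
  [8,38.7,-22.4,-4,10],
  [8,38.7,-22.4,-5,10],
  [8,38.7,-22.4,-5,10],
  [8,38.7,-22.4,-7,10],
  [8,38.7,-22.4,-7,10],
  [8,38.7,-22.4,-7,10],
  [8,57.3,-48.8,-7,19],
  [8,57.3,-48.8,-7,19],
  [8,57.3,-48.8,-7,19],
  [8,57.3,-48.8,-7,19],
  [8,57.3,-48.8,-7,19],
  [8,57.3,-48.8,-7,19],
  [8,57.3,-48.8,-7,19],
  [8,62.2,-61,-7,19],
  [8,62.2,-61,-7,19],
  [8,62.2,-61,-7,19],
  [8,62.2,-61,-7,19],
])

```text
time: 2.1
tool_pos: [0.6202, 0.0833, 0.3004]
tcp_rot: [-3.137, 0.151, 0.002]
wrist_force: [0.7, -0.0, 0.9]
width: 0.936
grip_force: 0.0
```

```bash
python3 - <<'E'
from h import *
im,d,T,K=cam('wrist'); P=cloud(d,T,K); save('w1',im); print(K.round(1).tolist())
to([.4725,.159,.2],-7); print(bot.read_state()['time'],bot.read_state()['joint_vel'].round(3))
E
```

```text
[[370.3, 0.0, 317.2], [0.0, 370.3, 241.4], [0.0, 0.0, 1.0]]
pos [0.62   0.081  0.3004] yaw -5.57 tilt 0.09 shift cm [-15.42  -6.34  10.06] twist 1.43
2.15 [-0.047 -0.013  0.009 -0.02   0.005 -0.012]
```

View pics/w1.png

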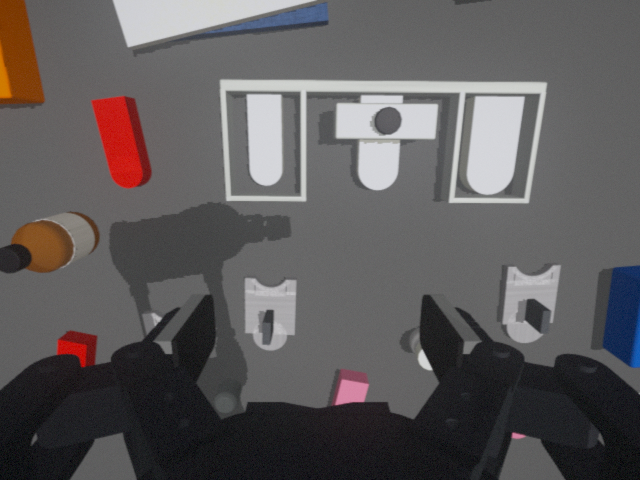

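```bash
cat >> h.py <<'E'
from scipy.optimize import least_squares
def nose(P,im,c=(.655,.012)):
    m=(P[...,2]>.021)&(P[...,2]<.028)&(np.hypot(P[...,0]-c[0],P[...,1]-c[1])<.035)&(im.min(-1)>150)
    m[:2]=0; e=m&~cv2.erode(m.astype(np.uint8),np.ones((3,3))).astype(bool); q=P[e][:,:2]; q=q[q[:,0]<c[0]-.002]
    f=lambda p:np.hypot(q[:,0]-p[0],q[:,1]-p[1])-p[2]
    r=least_squares(f,[c[0],c[1],.022],loss='soft_l1',f_scale=.001); print('nose',r.x.round(4),len(q),np.sqrt((f(r.x)**2).mean()).round(5)); return r.x
def leaf(P,c,r=.07,size=.022,zt=0):
    # boundary-fit plate: match rasterised outline by area overlap of known shape
    m=(P[...,2]>.005+zt)&(P[...,2]<.014+zt)&(np.hypot(P[...,0]-c[0],P[...,1]-c[1])<r); q=P[m][:,:2]
    t=(P[...,2]>.035+zt)&(P[...,2]<.055+zt)&(np.hypot(P[...,0]-c[0],P[...,1]-c[1])<.04); tq=P[t][:,:2]
    rc=cv2.minAreaRect((tq*1000).astype(np.float32)); print('tab',np.round(rc[0],1),np.round(rc[1],1),round(rc[2],1),len(tq))
    def sides(a):
        # y-extent at yaw a
        u=np.array([np.cos(a),np.sin(a)]); n=np.array([-u[1],u[0]]); y=q@n; return np.percentile(y,99)-np.percentile(y,1)
    A=np.radians(np.arange(-20,20.1,.25)); w=[sides(a) for a in A]; a=A[int(np.argmin(w))]
    u=np.array([np.cos(a),np.sin(a)]); n=np.array([-u[1],u[0]]); y=q@n;x=q@u
    print('plate yaw',np.degrees(a),'w',min(w),'ymid',(np.percentile(y,99)+np.percentile(y,1))/2,'tab y',tq.mean(0)@n,'tab x',tq.mean(0)@u,'x ext',x.min()-tq.mean(0)@u,x.max()-tq.mean(0)@u,len(q))
E
python3 - <<'E'
from h import *
im,d,T,K=load('wrist');P=cloud(d,T,K)
nose(P,im); leaf(P,(.475,.158))
for u,v in((223,83),(544,85),(262,186),(491,194)): print(onplane(u,v,T,K,.027).round(4))
im,d,T,K=load('top');P=cloud(d,T,K); nose(P,im); leaf(P,(.475,.158))
E
```

```text
nose [0.6492 0.014  0.0213] 92 0.00328
tab [472.5 159.7] [10.  30.9] 81.7 254
plate yaw -7.75 w 0.06300513332850041 ymid 0.2219410232063665 tab y 0.22159031220705017 tab x 0.44846972679153824 x ext -0.047856466076668935 0.05421982421825461 2756
[0.754  0.1701 0.027 ]
[ 0.7198 -0.1634  0.027 ]
[0.6439 0.144  0.027 ]
[ 0.6103 -0.1112  0.027 ]
nose [0.6414 0.0126 0.012 ] 144 0.00509
tab [472.2 159.2] [10.2 29.3] 83.0 81
plate yaw -7.499999999999999 w 0.06408467906610685 ymid 0.21930432767978209 tab y 0.21913060873547086 tab x 0.4473448245595031 x ext -0.059437736959274845 0.0650243063155197 1085
```

```bash
python3 - <<'E'
from h import *
to([.4725,.1595,.08],-7.6)
to([.4725,.1595,.015],-7.6)
im,d,T,K=load('wrist');P=cloud(d,T,K)
a=np.radians(-5.8);u=np.array([np.cos(a),np.sin(a)]);n=np.array([-u[1],u[0]])
m=(P[...,2]>.0205)&(P[...,2]<.028)&(np.hypot(P[...,0]-.652,P[...,1]-.0135)<.04)
q=P[m][:,:2];x=q@u;y=q@n
b=(x>x.min()+.022)&(x<x.min()+.032); yc=(y[b].max()+y[b].min())/2; print('w',np.ptp(y[b]),'xmin',x.min(),np.sort(x)[:6]); 
print('seat',(x.min()+.022)*u+yc*n)
e=m&~cv2.erode(m.astype(np.uint8),np.ones((3,3))).astype(bool); e=P[e][:,:2]; e=e[(e@u<x.min()+.02)]
r=least_squares(lambda p:np.hypot(e[:,0]-p[0],e[:,1]-p[1])-p[2],[.652,.0135,.022],loss='soft_l1',f_scale=.001);print(r.x.round(4),len(e),r.cost)
E
```

```text
pos [0.62   0.081  0.3004] yaw -5.57 tilt 0.09 shift cm [-15.41  -6.39  22.06] twist 2.03
pos [0.62   0.081  0.3004] yaw -5.57 tilt 0.09 shift cm [-15.4   -6.39  28.56] twist 2.03
w 0.043896339352047294 xmin 0.6228870765057327 [0.62288708 0.62291972 0.62301096 0.62306156 0.62308571 0.62309715]
seat [0.64960933 0.01382112]
[0.6487 0.0142 0.021 ] 83 8.718898490069412e-05
```

Request:
step_arm([
  [6,-15.4,-6.4,19,2],
  [6,-15.4,-6.4,19,2],
  [6,-15.4,-6.4,19,2],
  [6,-15.4,-6.4,19,2],
  [6,-15.4,-6.4,19,2],
  [6,-15.4,-6.4,19,2],
  [6,-15.4,-6.4,24,2],
  [6,-15.4,-6.4,26.5,2],
  [6,-15.4,-6.4,28,2],
  [6,-15.4,-6.4,28.5,2],
  [6,-15.4,-6.4,28.5,2],
  [6,-15.4,-6.4,28.5,2],
], force=30)

```text
time: 3.35
tool_pos: [0.4751, 0.158, 0.0175]
tcp_rot: [-3.134, 0.214, -0.003]
wrist_force: [-0.5, 0.0, 0.8]
width: 0.7
grip_force: 0.0
```

```bash
python3 - <<'E'
from h import *
to([.4725,.1595,.015],-7.6); s=bot.read_state(); print(s['wrist_force'],s['width'])
E
```

```text
pos [0.4751 0.158  0.0175] yaw -7.82 tilt 0.13 shift cm [-0.28 -0.12  0.25] twist -0.22
[-0.50765715  0.00813431  0.80556867] 0.7001096946755893
```

Request:
step_arm([
  [6,0,0,0,0],
  [6,0,0,0,0],
  [0.5,0,0,0,0],
  [0.5,0,0,0,0],
  [0.5,0,0,0,0],
  [0.5,0,0,0,0],
  [0.5,0,0,0,0],
  [0.5,0,0,0,0],
  [0.5,0,0,0,0],
  [0.5,0,0,0,0],
], force=40)

```text
time: 4.35
tool_pos: [0.4738, 0.1583, 0.0165]
tcp_rot: [-3.134, 0.213, -0.001]
wrist_force: [-1.6, 0.9, 2.8]
width: 0.11
grip_force: 40.1
```

```bash
python3 - <<'E'
from h import *
to([.57,.0207,.028],-5.8); s=bot.read_state(); print(s['wrist_force'],s['width'],s['torque'])
E
```

```text
pos [0.4738 0.1583 0.0165] yaw -7.78 tilt 0.03 shift cm [11.39 12.34 -1.15] twist -1.98
[-1.64493359  0.94000614  2.83370944] 0.10982771668730794 [0.1064517  0.06672213 0.00561874]
```

```bash
python3 - <<'E'
from h import *
to([.559,.023,.0315],-5.8)
E
```

```text
pos [0.4738 0.1583 0.0165] yaw -7.78 tilt 0.03 shift cm [10.27 12.26 -1.5 ] twist -1.98
```

Request:
step_arm([
  [0.5,0,0,-1.5,0],
  [0.5,0,0,-1.5,0],
  [0.5,3,4,-1.5,-0.5],
  [0.5,5,7,-1.5,-1],
  [0.5,7,9,-1.5,-1.5],
  [0.5,9,11,-1.5,-2],
  [0.5,10,12,-1.5,-2],
  [0.5,10.3,12.3,-1.5,-2],
  [0.5,10.3,12.3,-1.5,-2],
  [0.5,10.3,12.3,-0.5,-2],
  [0.5,10.3,12.3,-0.2,-2],
  [0.5,10.3,12.3,-0.2,-2],
  [0.5,10.3,12.3,-0.2,-2],
  [0.5,10.3,12.3,-0.2,-2],
  [0.5,10.3,12.3,-0.2,-2],
])

```text
time: 5.85
tool_pos: [0.5591, 0.0225, 0.0185]
tcp_rot: [-3.138, 0.158, -0.001]
wrist_force: [-0.2, -0.3, -1.8]
width: 0.109
grip_force: 39.8
```

```bash
python3 - <<'E'
from h import *
to([.559,.023,.018],-5.8); s=bot.read_state(); print(s['wrist_force'],s['width'],s['torque'])
im,d,T,K=cam('wrist');save('w2',im)
P=cloud(d,T,K); leaf(P,(.56,.023),zt=.0015)
a=np.radians(-5.8);u=np.array([np.cos(a),np.sin(a)]);n=np.array([-u[1],u[0]])
m=(P[...,2]>.0205)&(P[...,2]<.028)&(np.hypot(P[...,0]-.652,P[...,1]-.0135)<.04)&(P[...,0]>.622)
q=P[m][:,:2];x=q@u;y=q@n
b=(x>x.min()+.02)&(x<x.min()+.032); yc=(y[b].max()+y[b].min())/2; print('w',np.ptp(y[b]),'xmin',np.sort(x)[:3]); print('seat',(x.min()+.022)*u+yc*n, 'seat y_f',yc)
m=(P[...,2]>.005)&(P[...,2]<.016)&(np.hypot(P[...,0]-.585,P[...,1]-.02)<.05);q=P[m][:,:2];x=q@u;y=q@n
for lo in np.arange(.55,.625,.005):
    b=(x>lo)&(x<lo+.005)
    if b.sum()>5: print(lo.round(3),y[b].min().round(4),y[b].max().round(4),b.sum())
E
```

```text
pos [0.5591 0.0225 0.0185] yaw -5.76 tilt 0.02 shift cm [-0.01 -0.04  0.05] twist 0.04
[-0.23366533 -0.3314949  -1.77211227] 0.10890666974945676 [-0.02451246  0.00797757 -0.02374479]
tab [560.4  19.8] [32.1 31.7] 24.8 4698
plate yaw -5.25 w 0.06306719282691836 ymid 0.07393009329518536 tab y 0.0741153959546409 tab x 0.5584108362213 x ext -0.04995656189420561 0.06636855793340546 18091
w 0.04416321902328785 xmin [0.62230514 0.62230767 0.62233263]
seat [0.64903736 0.01394879] seat y_f 0.07946669760389054
0.55 0.0472 0.1116 552
0.555 0.0474 0.1113 915
0.56 0.0472 0.1115 1282
0.565 0.0474 0.1114 1633
0.57 0.0473 0.1115 1700
0.575 0.0474 0.1116 1756
0.58 0.0474 0.1116 1799
0.585 0.0474 0.1116 1856
0.59 0.0474 0.1115 1893
0.595 0.0476 0.1114 1781
0.6 0.0473 0.1114 1226
0.605 0.0475 0.1116 660
0.62 0.0721 0.088 22
```

View pics/w2.png

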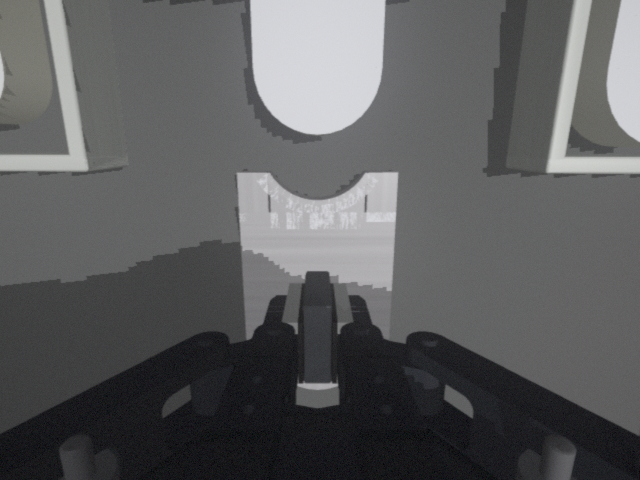

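Request:
step_arm([
  [0.5,0.8,0,0.1,0],
  [0.5,1.5,0,0.1,0],
  [0.5,2.0,0,0.15,0],
  [0.5,2.2,0,0.15,0],
  [0.5,2.2,0,0.15,0],
  [0.5,2.2,0,0.15,0],
  [0.5,2.2,0,0.15,0],
])

```text
time: 6.6
tool_pos: [0.5805, 0.0202, 0.0166]
tcp_rot: [-3.138, 0.158, 0.001]
wrist_force: [-0.2, -0.1, -1.4]
width: 0.108
grip_force: 39.8
```

Request:
step_arm([
  [0.5,0.05,0,0,0],
  [0.5,0.1,0,0,0],
  [0.5,0.15,0,0,0],
  [0.5,0.15,0,0,0],
])

```text
time: 7.0
tool_pos: [0.5825, 0.02, 0.0169]
tcp_rot: [-3.138, 0.158, -0.0]
wrist_force: [-0.1, 0.3, -2.6]
width: 0.109
grip_force: 39.8
```

Request:
step_arm([
  [0.5,0.05,0,0,0],
  [0.5,0.05,0,0,0],
  [0.5,0.05,0,0,0],
])

```text
time: 7.3
tool_pos: [0.5829, 0.02, 0.0168]
tcp_rot: [-3.138, 0.158, -0.0]
wrist_force: [0.4, 0.3, -2.2]
width: 0.106
grip_force: 39.8
```

Request:
step_arm([
  [0.5,0.05,0,0,0],
  [0.5,0.05,0,0,0],
  [0.5,0.05,0,0,0],
])

```text
time: 7.6
tool_pos: [0.5834, 0.0199, 0.0168]
tcp_rot: [-3.138, 0.158, 0.0]
wrist_force: [-0.5, -0.5, -2.1]
width: 0.111
grip_force: 39.8
```

Request:
step_arm([
  [0.5,0.05,0,0,0],
  [0.5,0.05,0,0,0],
  [0.5,0.05,0,0,0],
])

```text
time: 7.9
tool_pos: [0.5839, 0.0199, 0.0168]
tcp_rot: [-3.138, 0.158, 0.0]
wrist_force: [-0.6, 0.7, -1.1]
width: 0.11
grip_force: 39.8
```

Request:
step_arm([
  [0.5,0.05,0,0,0],
  [0.5,0.05,0,0,0],
  [0.5,0.05,0,0,0],
])

```text
time: 8.2
tool_pos: [0.5842, 0.0199, 0.0167]
tcp_rot: [-3.138, 0.158, 0.001]
wrist_force: [-1.5, 0.5, -1.9]
width: 0.111
grip_force: 39.7
```

Request:
step_arm([
  [0.5,0.04,0,0,0],
  [0.5,0.04,0,0,0],
  [0.5,0.04,0,0,0],
])

```text
time: 8.5
tool_pos: [0.5842, 0.0199, 0.0166]
tcp_rot: [-3.138, 0.158, 0.002]
wrist_force: [-2.8, 0.4, -0.5]
width: 0.107
grip_force: 39.9
```

```bash
python3 - <<'E'
from h import *
for i in range(4):
    s=bot.read_state(); print(s['wrist_force'].round(2),s['torque'].round(3),s['tool_pos'].round(4)); bot.read_camera('top')
E
```

```text
[-2.8   0.41 -0.48] [0.135 0.411 0.077] [0.5842 0.0199 0.0166]
[-2.2   1.2   0.16] [0.16  0.46  0.006] [0.5842 0.0199 0.0166]
[-2.85  1.07 -0.21] [0.158 0.541 0.074] [0.5842 0.0199 0.0166]
[-2.77  1.79 -0.36] [0.204 0.559 0.102] [0.5843 0.0199 0.0167]
```

Request:
step_arm([
  [0.5,0.03,0,0,0],
  [0.5,0.06,0,0,0],
  [0.5,0.08,0,0,0],
  [0.5,0.08,0,0,0],
  [0.5,0.08,0,0,0],
])

```text
time: 9.2
tool_pos: [0.5843, 0.0199, 0.0167]
tcp_rot: [-3.138, 0.158, 0.004]
wrist_force: [-5.6, 0.9, 1.3]
width: 0.108
grip_force: 40.4
```

```bash
python3 - <<'E'
from h import *
for i in range(4):
    s=bot.read_state(); print(s['wrist_force'].round(2),s['torque'].round(3),s['tool_pos'].round(4)); bot.read_camera('top')
E
```

```text
[-5.56  0.92  1.32] [0.236 0.96  0.076] [0.5843 0.0199 0.0167]
[-6.3   1.42  2.76] [0.282 0.957 0.08 ] [0.5843 0.0199 0.0167]
[-6.47  0.71  1.08] [0.224 0.957 0.084] [0.5843 0.0198 0.0167]
[-7.12  1.68  3.22] [0.265 0.966 0.095] [0.5843 0.0198 0.0166]
```

Request:
step_arm([
  [0.5,0.02,-0.03,0,0],
  [0.5,0.02,-0.06,0,0],
  [0.5,0.02,-0.08,0,0],
  [0.5,0.02,-0.08,0,0],
  [0.5,0.02,-0.08,0,0],
])

```text
time: 9.9
tool_pos: [0.5843, 0.0199, 0.0167]
tcp_rot: [3.137, -0.158, -0.005]
wrist_force: [-7.6, -1.6, 3.7]
width: 0.111
grip_force: 40.5
```

Request:
step_arm([
  [0.5,0,0.03,0,0],
  [0.5,0,0.06,0,0],
  [0.5,0,0.09,0,0],
  [0.5,0,0.12,0,0],
  [0.5,0,0.15,0,0],
  [0.5,0,0.15,0,0],
  [0.5,0,0.15,0,0],
])

```text
time: 10.6
tool_pos: [0.5843, 0.0198, 0.0167]
tcp_rot: [-3.137, 0.159, 0.005]
wrist_force: [-6.4, 4.4, 2.7]
width: 0.11
grip_force: 40.5
```

Request:
step_arm([
  [0.5,0,-0.03,0,0],
  [0.5,0,-0.06,0,0],
  [0.5,0,-0.08,0,0],
  [0.5,0,-0.08,0,0],
  [0.5,0,-0.08,0,0],
])

```text
time: 11.1
tool_pos: [0.5843, 0.0199, 0.0167]
tcp_rot: [3.138, -0.158, -0.005]
wrist_force: [-7.2, 1.7, 2.9]
width: 0.107
grip_force: 40.5
```

```bash
python3 - <<'E'
from h import *
for i in range(4):
    s=bot.read_state(); print(s['wrist_force'].round(2),s['torque'].round(3),s['tool_pos'].round(4)); im=cam('wrist')
save('w3',im[0])
to([.5843,.02,.0167],-5.8)
E
```

```text
[-7.17  1.7   2.87] [0.192 1.038 0.03 ] [0.5843 0.0199 0.0167]
[-7.    1.84  3.67] [0.215 1.045 0.053] [0.5843 0.0199 0.0167]
[-5.96  0.45  2.83] [0.203 1.037 0.121] [0.5842 0.0199 0.0166]
[-6.56  1.26  3.88] [0.17  0.984 0.088] [0.5843 0.0199 0.0166]
pos [0.5843 0.0199 0.0166] yaw -5.77 tilt 0.18 shift cm [ 0.   -0.01 -0.01] twist 0.03
```

View pics/w3.png

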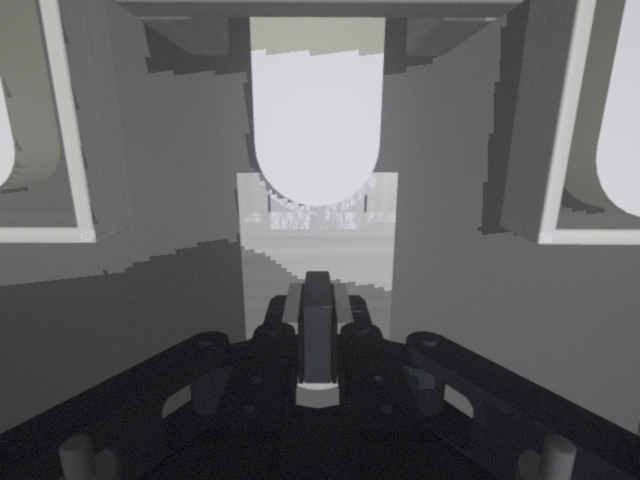

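Request:
step_arm([
  [0.5,0.04,0,-0.01,0],
  [0.5,0.05,-0.01,-0.01,0],
  [0.5,0.05,-0.01,-0.02,0],
  [0.5,0.05,-0.01,-0.02,0],
  [0.5,0.05,-0.01,-0.02,0],
  [0.5,0.05,-0.01,-0.02,0],
  [0.5,0.05,-0.01,-0.02,0],
  [0.5,0.05,-0.03,-0.02,0],
  [0.5,0.05,-0.03,-0.02,0],
  [0.5,0.05,-0.03,-0.02,0],
  [0.5,0.05,-0.03,-0.02,0],
  [0.5,0.05,-0.03,-0.02,0],
  [0.5,0.05,-0.03,-0.02,0],
])

```text
time: 12.6
tool_pos: [0.5843, 0.0199, 0.0167]
tcp_rot: [3.137, -0.158, -0.006]
wrist_force: [-7.8, -0.5, 4.5]
width: 0.11
grip_force: 40.5
```

Request:
step_arm([
  [0.5,0,-0.03,0,0],
  [0.5,0,-0.03,0,0],
  [0.5,0,-0.03,0,0],
  [0.5,0,-0.03,0,0],
  [0.5,0,-0.03,0,0],
  [0.5,0,-0.03,0,0],
])

```text
time: 13.2
tool_pos: [0.5843, 0.0199, 0.0167]
tcp_rot: [3.137, -0.158, -0.007]
wrist_force: [-7.6, -0.3, 4.9]
width: 0.11
grip_force: 40.5
```

Request:
step_arm([
  [0.5,0,0.02,0,0.3],
  [0.5,0,0.02,0,0.6],
  [0.5,0,0.02,0,0.3],
  [0.5,0,0.02,0,0],
  [0.5,0,0.02,0,-0.3],
  [0.5,0,0.02,0,-0.6],
  [0.5,0,0.02,0,-0.3],
  [0.5,0,0.02,0,0],
  [0.5,0,0.02,0,0],
  [0.5,0,0.02,0,0],
  [0.5,0,0.02,0,0],
  [0.5,0,0.02,0,0],
  [0.5,0,0.02,0,0],
])

```text
time: 14.5
tool_pos: [0.5843, 0.02, 0.0167]
tcp_rot: [3.137, -0.158, -0.006]
wrist_force: [-7.6, 0.1, 4.5]
width: 0.111
grip_force: 40.5
```

```bash
python3 - <<'E'
from h import *
for i in range(6):
    s=bot.read_state(); print(s['wrist_force'].round(2),s['torque'].round(3),s['tool_pos'].round(5)); im=cam('top')
E
```

```text
[-7.59  0.11  4.55] [ 0.119  1.184 -0.   ] [0.5843  0.01995 0.01668]
[-8.29  0.22  3.95] [0.114 1.146 0.004] [0.58428 0.01995 0.0167 ]
[-8.3  -0.59  4.5 ] [0.045 1.211 0.036] [0.58429 0.01998 0.01667]
[-7.84  0.01  2.93] [0.03  1.232 0.057] [0.58431 0.01994 0.01669]
[-7.2  -0.48  3.51] [0.019 1.21  0.009] [0.5843  0.01994 0.01668]
[-7.29 -0.    3.59] [ 0.042  1.226 -0.004] [0.58431 0.01994 0.0167 ]
```

Request:
step_arm([
  [0.5,0,0.02,0,0],
  [0.5,0,0.02,0,0],
  [0.5,0,0.02,0,0],
  [0.5,0,0.02,0,0],
  [0.5,0,0.02,0,0],
  [0.5,0,0.02,0,0],
  [0.5,0,0.02,0,0],
  [0.5,0,0.02,0,0],
])

```text
time: 15.6
tool_pos: [0.5843, 0.0199, 0.0167]
tcp_rot: [3.137, -0.158, -0.006]
wrist_force: [-7.8, 1.2, 3.4]
width: 0.11
grip_force: 40.5
```

Request:
step_arm([
  [0.5,0,0.03,0,0],
  [0.5,0,0.03,0,0],
  [0.5,0,0.03,0,0],
  [0.5,0,0.03,0,0],
  [0.5,0,0.03,0,0],
  [0.5,0,0.03,0,0],
  [0.5,0,0.03,0,0],
  [0.5,0,0.03,0,0],
])

```text
time: 16.4
tool_pos: [0.5843, 0.0199, 0.0167]
tcp_rot: [-3.137, 0.158, 0.006]
wrist_force: [-7.9, 0.8, 3.3]
width: 0.111
grip_force: 40.5
```

Request:
step_arm([
  [0.5,-0.03,-0.02,0,0],
  [0.5,-0.06,-0.02,0,0],
  [0.5,-0.1,-0.02,0,0],
  [0.5,-0.1,-0.02,0,0],
  [0.5,-0.1,-0.02,0,0],
])

```text
time: 16.9
tool_pos: [0.5843, 0.0199, 0.0167]
tcp_rot: [3.138, -0.158, -0.003]
wrist_force: [-6.3, -0.5, 0.9]
width: 0.107
grip_force: 40.1
```

Request:
step_arm([
  [0.5,-0.03,0,0,0],
  [0.5,-0.06,0,0,0],
  [0.5,-0.06,0,0,0],
  [0.5,-0.06,0,0,0],
])

```text
time: 17.3
tool_pos: [0.5843, 0.02, 0.0167]
tcp_rot: [3.138, -0.158, -0.001]
wrist_force: [-4.1, 1.1, -2.0]
width: 0.11
grip_force: 39.8
```

Request:
step_arm([
  [0.5,-0.02,0,0.01,0],
  [0.5,-0.02,0,0.01,0],
  [0.5,-0.02,0,0.01,0],
], force=20)

```text
time: 17.6
tool_pos: [0.5843, 0.0199, 0.0167]
tcp_rot: [3.138, -0.158, -0.001]
wrist_force: [-4.1, -0.3, -3.5]
width: 0.107
grip_force: 39.6
```

Request:
step_arm([
  [1.3,0,0,0,0],
  [1.6,0,0,0,0],
  [2.5,0,0,0,0],
  [3.5,0,0,0,0],
  [3.5,0,0,0,0],
  [3.5,0,0,0,0],
])

```text
time: 18.2
tool_pos: [0.5848, 0.02, 0.0171]
tcp_rot: [3.138, -0.158, 0.001]
wrist_force: [0.4, 0.4, 1.1]
width: 0.406
grip_force: 0.0
```

Request:
step_arm([
  [3.5,0,0,-1,0],
  [3.5,0,0,-3,0],
  [3.5,0,0,-6,0],
  [3.5,0,0,-10,0],
  [3.5,2,0,-15,0],
  [3.5,3,0,-20,0],
  [3.5,3,0,-20,0],
  [3.5,3,0,-20,0],
  [3.5,3,0,-20,0],
  [3.5,3,0,-20,0],
])

```text
time: 19.2
tool_pos: [0.6125, 0.017, 0.2144]
tcp_rot: [3.137, -0.158, -0.007]
wrist_force: [-0.4, 0.4, -0.5]
width: 0.408
grip_force: 0.0
```

```bash
python3 - <<'E'
from h import *
print(bot.read_state()['wrist_force'])
im,d,T,K=cam('wrist');save('w4',im);P=cloud(d,T,K)
leaf(P,(.584,.02),r=.052)
a=np.radians(-5.8);u=np.array([np.cos(a),np.sin(a)]);n=np.array([-u[1],u[0]])
m=(P[...,2]>.0205)&(P[...,2]<.028)&(np.hypot(P[...,0]-.652,P[...,1]-.0135)<.04)&(P[...,0]>.62)
q=P[m][:,:2];x=q@u;y=q@n
b=(x>x.min()+.02)&(x<x.min()+.032); yc=(y[b].max()+y[b].min())/2; print('w',np.ptp(y[b]),'xmin',np.sort(x)[:3],'seat x_f',x.min()+.022,'y_f',yc)
E
```

```text
[-0.36182895  0.42097992 -0.50346283]
tab [582.4  20.4] [ 9.7 30.2] 84.2 411
plate yaw -7.0 w 0.06243017338699059 ymid 0.09149870251906586 tab y 0.09137979267267192 tab x 0.5772110089501222 x ext -0.04531563763661184 0.04863202450338622 4756
w 0.0435246443663577 xmin [0.62264595 0.62268362 0.62270545] seat x_f 0.6446459466236714 y_f 0.07908873557107349
```

View pics/w4.png

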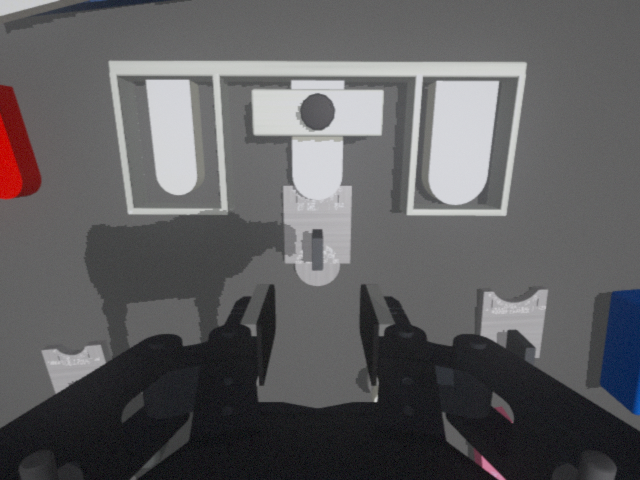

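```bash
python3 -c "
from workcell import bot
print(bot.finish_job())"
```

```text
the job is handed in; nothing more can be done
None
```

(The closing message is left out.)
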